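# Find the steel-cored bearing seat by weight and show it to the scanner

## Robot

A 6-joint arm with a two-finger parallel gripper is mounted at the origin on the work surface. World frame = base frame: x ahead of the robot, y to its left, z up, the work surface at z = 0. Lengths are in m, angles in degrees, forces in N, time in s.
With the tool pointing down it reaches from about 0.4 to 0.925 m from the base axis. Payload 12.5 kg.
Tool frame: the origin (TCP) lies on the centre line of the jaws, within the pads' length; the fingertips stand 14 mm ahead of it and the grasp point (between the pads) lies 5 mm behind it; x points along the fingers, y is the direction in which the jaws open and shut, and the axes are right-handed (so a half turn about x gives the same grasp; the last joint's range is limited). The gripper opens to 95 mm and grips with 3 to 60 N. Pads are 20 mm wide; open, the fingers measure 119 mm over their backs; the gripper's body (75 mm by 180 mm) begins 59 mm behind the grasp point.
Start: joints at [60.585, 28.126, 89.318, -0, 62.55, -6.05], TCP at [0.248, 0.574, 0.229] pointing down, gripper open.
Joint ranges: [-177.58, 177.58], [-47.91, 125.51], [2.72, 160], [-65.01, 245.01], [3.68, 167.84], [-153.87, 153.87]. Speed limits (degrees/s): [127.2, 127.2, 159.86, 180, 180, 180].

## Interface

Orientations are given as [roll, pitch, yaw] about the fixed x, y, z axes, in that order (R = Rz(yaw) Ry(pitch) Rx(roll)).
In Python, from cell import robot, fingers, kinematics, optics, sensors gives the robot as it stands. Calls block until the motion is done:
- robot.goto(position, orientation): joint-space move of the TCP to a pose.
- robot.line_to(position, feed=0.15, rot=None, force_limit=None): straight line of the TCP; rot=None keeps the orientation; feed is the mean speed in m/s. With force_limit (N) it stops when the force on the tool has changed by that much, and returns True; else False.
- robot.goto_joints(angles): joint-space move.
- fingers.ungrasp() and fingers.close_gripper(): open the fingers fully, or close them until they stop; the grip force is fixed at half the most.
- robot.hold(seconds).
- kinematics.ik(position, orientation): joint angles nearest the present ones, or None.
- optics.get_image(name): name is "scene" or "top" or "wrist"; returns a dict with "frame" (384x512x3 uint8, red, green, blue), "depth" (384x512 float32, m along the optical axis (not along the pixel's ray), 0 where there is no reading), "fovy" (degrees; the focal length in pixels is half the picture's height over the tangent of half this angle, whatever the lens; pixels are square), "cx", "cy" (the principal point, pixels), "rvec" (rotation vector, rad) and "tvec" (3), from world to camera coordinates, as OpenCV has them. Camera axes: x right, y down, z forward; pixel columns grow to the right and rows downward; lengths in m; the calibration is good to about 2 mm. A picture is of the moment at which its call begins.
A pose or a line that the arm cannot do raises robot.Unreachable and nothing moves.
- robot.sign_off(): hands the job in, once; it reports no verdict.
Readings, each from a call of its own:
- sensors.read_time_s(): time.
- sensors.read_joint_pos(): joint angles.
- sensors.read_joint_velocities(): joint speeds.
- sensors.read_effort(): joint torques, N m.
- sensors.read_ee_pos(): TCP position.
- sensors.read_tcp_rot(): TCP orientation.
- sensors.read_wrist_force(): force on the tool from outside, world axes, zero at the start.
- sensors.read_moment(): the same for the moment, N m.
- sensors.read_gripper_width(): finger opening in m.
Only numpy, scipy, OpenCV 4.12 (cv2) and the standard library are available. Lean on these libraries where they do the work, as an engineer would, in place of code of your own. Each camera call takes 0.05 s, during which the arm holds its last target.

## Task

A roller axle is lying in the grooves of two tan bearing seats: lift it out and lay it in the two notches of the blue V-rest. The seats look alike but one has a steel core, so lift each of them clear in turn and feel which is heavier; stand the lighter one upright on the mat or the counter. Finish holding the heavier one upright and still in the air in front of the scanner, one labelled end square to its window, level with it and about 10 cm away, and keep hold of it there; drop nothing, do not touch the scanner and leave the bumper, lug and spanner where they lie.

Things in the scene. Friction and masses are not known exactly. Their poses are not given: they have to be found in the camera images.
- axle_mid (a point): centre of the steel roller axle: a round bar 17 mm in diameter and 280 mm long along its y axis, the last 22 mm at each end tapered to 10 mm, 0.48 kg. It starts in the grooves of both seats, its axis 47.5 mm above the counter, the seats about 85 mm either side of its middle. Its x and z axes roll with it.
- seat_a_mid (a point): centre of seat A, a tan phenolic saddle block 52 mm in x (plain flanks, the sides to grip) x 46 mm in y (along the groove) x 50 mm high, z up. Groove in the top 14 mm deep, 36 mm wide at its mouth, sides at 45 degrees. A white bar-code label below the groove on each end face (+y, -y). It starts on a 3 mm rubber mat: this point is then 28 mm above the counter, 25 mm on the bare counter.
- seat_b_mid (a point): centre of seat B, the same shape, size, look and axes as seat A. Either seat may be the one with the hidden steel core; the cored one weighs 0.35 to 0.45 kg, the plain one 0.14 to 0.17 kg.
- vrest_cradle (a point): where the axle's centre lies when in the fixed blue V-rest, 52 mm above the counter, half-way between its two uprights. The axle lies along this y (either way round); z up. Uprights: at y = +-70 mm, 14 mm thick, 60 mm wide in x, 64 mm high, each with a 90-degree V notch open upwards, 48 mm wide at the mouth. Base plate 60 x 180 x 8 mm.
- scanner_window (a point): centre of the dark red window of the fixed hands-free scanner, 110 mm above the counter. The window looks along this frame's -x (level); y is level along the window, z up. Head 62 mm deep behind the window (+x), 74 mm wide, top 154 mm above the counter; round foot 104 mm across, 14 mm high, reaching 20 mm in front of the window.
- bumper_mid (a point): bystander: middle of the yellow rubber bumper block on its steel plate, 86 x 54 x 40 mm, on the counter
- lug_mid (a point): bystander: copper grounding lug, 75 mm long along its x, 22 mm wide, 15 mm high, lying on the counter; the point is near its middle
- spanner_grip (a point): bystander: a steel spanner 150 mm long lying on the counter along its x; the point is on its handle
There are look-alikes about, which are no part of the job. Leave any orange look-alike of the part that bears seat_b_mid alone. There is more than one size of the part that bears scanner_window; the job needs the smaller.

How it is judged (in metres and radians):
On the way, in this order (a step that is already met when the one before it is completed fails the run):
1. the axle lies in both notches of the V-rest, let go (x of axle_mid in the frame of vrest_cradle between -0.008 and 0.008 m and y of axle_mid in the frame of vrest_cradle between -0.04 and 0.04 m and z of axle_mid in the frame of vrest_cradle between -0.008 and 0.008 m and angle between the y axis of axle_mid and the y axis of vrest_cradle, either way round below 0.08 rad and contact force between the fingers and axle below 0.1 N and linear speed of axle below 0.03 m/s), for 0.2 s.
2. the lighter seat has been lifted clear in the gripper (at least 20 mm) (((distance between core_steel and seat_a_mid below 0.03 m and height (world z) of seat_b_mid above 0.048 m and contact force between the fingers and seat_b above 0.5 N) or (distance between core_steel and seat_b_mid below 0.03 m and height (world z) of seat_a_mid above 0.048 m and contact force between the fingers and seat_a above 0.5 N))), for 0.2 s.
At the end, for the whole second after the job is handed in: Heavier seat held by fingers alone, still, upright (0.2 rad), centre 75-170 mm in front of the scanner window, within 25 mm of its centre sideways and in height, a labelled end square to it (0.26 rad); lighter seat upright and released on mat or counter; axle released in both V-rest notches (all of step 1 and ((distance between core_steel and seat_a_mid below 0.03 m and height (world z) of seat_b_mid between 0.021 and 0.032 m and angle between seat_b_mid's own z axis and vertical below 0.08 rad and contact force between each of the fingers, seat_a and seat_b below 0.1 N and linear speed of each of seat_b, seat_a below 0.03 m/s and x of seat_a_mid in the frame of scanner_window between -0.17 and -0.075 m and y of seat_a_mid in the frame of scanner_window between -0.025 and 0.025 m and z of seat_a_mid in the frame of scanner_window between -0.025 and 0.025 m and angle between the y axis of seat_a_mid and the x axis of scanner_window, either way round below 0.26 rad and angle between seat_a_mid's own z axis and vertical below 0.2 rad and contact force between the fingers and seat_a above 1 N and contact force between seat_a and table below 0.1 N and contact force between seat_a and mat below 0.1 N and contact force between seat_a and vrest below 0.1 N and contact force between seat_a and scanner below 0.1 N and contact force between seat_a and axle below 0.1 N) or (distance between core_steel and seat_b_mid below 0.03 m and height (world z) of seat_a_mid between 0.021 and 0.032 m and angle between seat_a_mid's own z axis and vertical below 0.08 rad and contact force between each of the fingers, seat_b and seat_a below 0.1 N and linear speed of each of seat_a, seat_b below 0.03 m/s and x of seat_b_mid in the frame of scanner_window between -0.17 and -0.075 m and y of seat_b_mid in the frame of scanner_window between -0.025 and 0.025 m and z of seat_b_mid in the frame of scanner_window between -0.025 and 0.025 m and angle between the y axis of seat_b_mid and the x axis of scanner_window, either way round below 0.26 rad and angle between seat_b_mid's own z axis and vertical below 0.2 rad and contact force between the fingers and seat_b above 1 N and contact force between seat_b and table below 0.1 N and contact force between seat_b and mat below 0.1 N and contact force between seat_b and vrest below 0.1 N and contact force between seat_b and scanner below 0.1 N and contact force between seat_b and axle below 0.1 N))); the arm keeps its last pose, push and grip.
It fails at once if the scanner is touched (contact force between scanner and anything else above 1 N).
It fails at once if a bystander (bumper, lug or spanner) is moved more than 15 mm (distance of any of bumper_mid, lug_mid, spanner_grip from where it was at the start of the episode above 0.015 m).
It fails at once if the axle or a seat is dropped (faster than 0.7 m/s with no finger on it) ((linear speed of axle above 0.7 m/s and contact force between the fingers and axle below 0.05 N) or (linear speed of seat_a above 0.7 m/s and contact force between the fingers and seat_a below 0.05 N) or (linear speed of seat_b above 0.7 m/s and contact force between the fingers and seat_b below 0.05 N)).
It also fails if it takes over 67 s, if anything falls off the work surface, if the arm or the gripper's body presses on something with over 40 N, if the wrist force passes 120 N, or if a joint passes its speed limit or range.

## Working session

There is one attempt and no reset: what is moved stays moved. The work goes in short steps, each a Python script; the robot and the scene stay as the last script left them, time stands still between calls to the robot, and variables do not carry over. Pictures are saved under pics/ and viewed, and the job is handed in when it is done.

```bash
ls; mkdir -p pics; cat > h.py <<'E'
import numpy as np, cv2, pickle
from cell import robot, fingers, kinematics, optics, sensors
def snap(n,tag):
    im=optics.get_image(n); pickle.dump(im,open(f'pics/{tag}.pkl','wb')); cv2.imwrite(f'pics/{tag}.png',im['frame'][:,:,::-1]); return im
def load(tag): return pickle.load(open(f'pics/{tag}.pkl','rb'))
def cloud(im):
    H,W=im['depth'].shape; f=H/2/np.tan(np.radians(im['fovy'])/2)
    v,u=np.mgrid[:H,:W]; d=im['depth'].astype(float)
    P=np.stack([(u-im['cx'])/f*d,(v-im['cy'])/f*d,d],-1)
    R=cv2.Rodrigues(np.array(im['rvec'],float))[0]; t=np.array(im['tvec'],float).ravel()
    Q=(P-t)@R; Q[d==0]=np.nan; return Q
def crop(im,u0,u1,v0,v1,tag,s=4):
    c=im['frame'][v0:v1,u0:u1,::-1]; cv2.imwrite(f'pics/{tag}.png',cv2.resize(c,None,fx=s,fy=s,interpolation=cv2.INTER_CUBIC))
E
python3 - <<'E'
from h import *
for n in ['scene','top','wrist']:
    im=snap(n,n+'0'); print(n,im['fovy'],im['cx'],im['cy'],im['rvec'],im['tvec'])
print(sensors.read_time_s(),sensors.read_tcp_rot(),sensors.read_gripper_width(),sensors.read_wrist_force())
E
```

```text
pics
scene 54.90977473688093 256.6779947140956 192.97765808429952 [ 0.70782497  2.64689411 -1.12214046] [ 0.54363937 -0.02026663  1.30772492]
top 54.96482167335904 258.6788936412284 193.61822093010633 [ 2.17211832 -2.04226371  0.22214071] [-0.18918375  0.52426738  1.33269154]
wrist 64.99653212193071 251.79034770324125 194.6081535818404 [-2.44126623 -1.60540557 -0.2022676 ] [-0.62402534 -0.03001684  0.38909372]
0.15 [ -96.86520997   89.95239856 -120.23197203] 0.09512492523664422 [-0.0029442  -0.18671861 -0.01248915]
```

View pics/scene0.png

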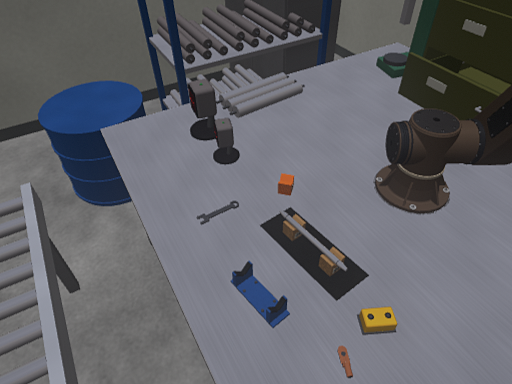

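View pics/top0.png

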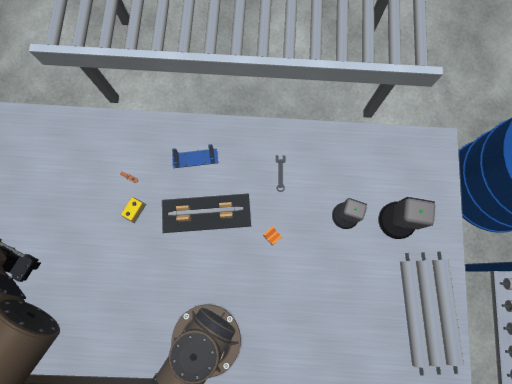

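View pics/wrist0.png

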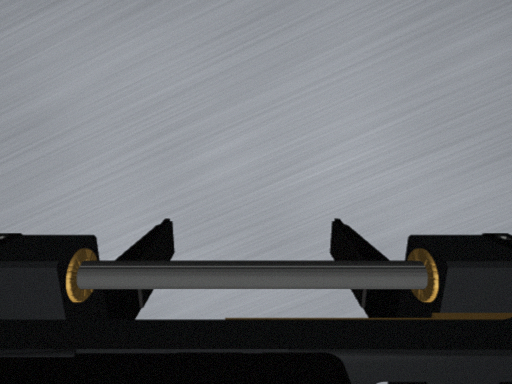

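```bash
python3 - <<'E'
from h import *
t=load('top0');s=load('scene0')
crop(t,110,300,130,250,'topcrop',4)
crop(s,180,350,60,290,'scenecrop',3)
Qt=cloud(t);Qs=cloud(s)
for n,(u,v) in dict(axL=(169,214),axR=(243,209),seatL=(183,213),scS=(355,209),scB=(420,210),orange=(272,236),bump=(133,209),lug=(129,177),sp=(280,175),vr1=(175,157),vr2=(212,155)).items(): print(n,Qt[v,u].round(3))
for n,(u,v) in dict(winS=(219,135),winB=(193,98)).items(): print(n,Qs[v,u].round(3))
E
```

```text
axL [0.437 0.172 0.055]
axR [ 0.482 -0.099  0.001]
seatL [0.445 0.121 0.051]
scS [ 0.48  -0.494  0.154]
scB [ 0.478 -0.692  0.216]
orange [ 0.381 -0.216  0.038]
bump [0.45  0.314 0.037]
lug [0.581 0.358 0.005]
sp [ 0.625 -0.235  0.008]
vr1 [0.663 0.177 0.041]
vr2 [0.676 0.032 0.056]
winS [ 0.514 -0.467  0.128]
winB [ 0.524 -0.668  0.182]
```

View pics/topcrop.png

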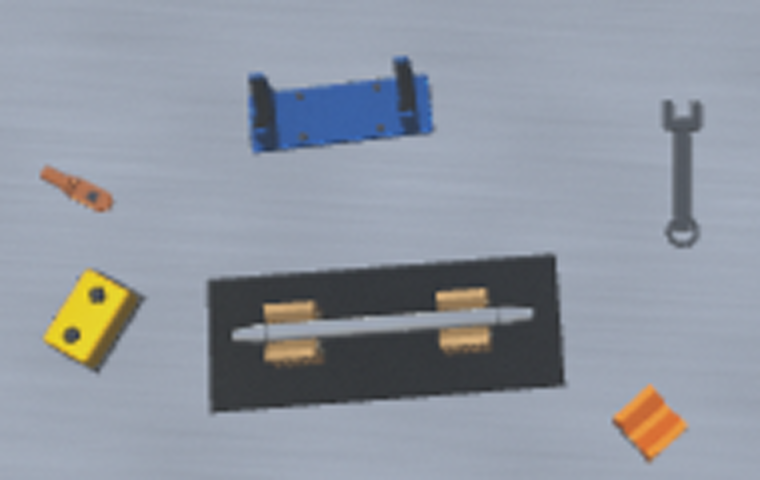

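View pics/scenecrop.png

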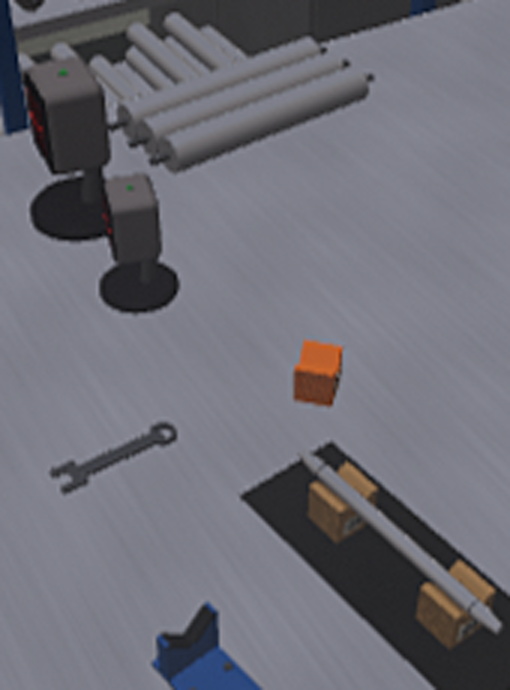

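```bash
python3 - <<'E'
from h import *
t=load('top0');s=load('scene0')
Qt=cloud(t);Qs=cloud(s)
for n,im in (('top',t),('scene',s)):
    R=cv2.Rodrigues(np.array(im['rvec'],float))[0]; print(n,'cam',(-R.T@np.array(im['tvec']).ravel()).round(3))
def rect(n,Q,m):
    P=Q[m][:,:2].astype(np.float32); r=cv2.minAreaRect(P*1000); print(n,len(P),np.round(cv2.boxPoints(r)).tolist(),np.round(r[0]),np.round(r[1]),round(r[2],1), 'mean',Q[m].mean(0).round(4))
def box(Q,x0,x1,y0,y1,z0,z1): return (Q[...,0]>x0)&(Q[...,0]<x1)&(Q[...,1]>y0)&(Q[...,1]<y1)&(Q[...,2]>z0)&(Q[...,2]<z1)
rect('headtop',Qt,box(Qt,.35,.6,-.6,-.4,.148,.16))
rect('headtopS',Qs,box(Qs,.35,.6,-.6,-.4,.148,.16))
rect('foot',Qt,box(Qt,.35,.6,-.6,-.4,.008,.02))
# red pixels
for n,im,Q in (('t',t,Qt),('s',s,Qs)):
    f=im['frame'].astype(int); red=(f[...,0]>f[...,1]*1.7)&(f[...,0]>50)&box(Q,.35,.65,-.6,-.4,.03,.16)
    print(n,red.sum(),Q[red].round(3)[:12].tolist())
# side points of head in scene
m=box(Qs,.35,.6,-.6,-.4,.08,.145); v,u=np.nonzero(m); print(m.sum(),u.min(),u.max(),v.min(),v.max())
for vv in range(v.min(),v.max(),5): print(vv,[(int(a),Qs[vv,a].round(3).tolist()) for a in u[v==vv][::3]])
f=t['frame'].astype(int)
blue=(f[...,2]>f[...,0]*1.5)&box(Qt,.5,.85,-.1,.3,.003,.1); rect('blue',Qt,blue&(Qt[...,2]<.015)); rect('blueup',Qt,blue&(Qt[...,2]>.055))
tan=(f[...,0]>f[...,2]*1.3)&box(Qt,.36,.55,-.05,.3,.05,.06); 
rect('seatL',Qt,tan&(Qt[...,1]>.06)); rect('seatR',Qt,tan&(Qt[...,1]<.06))
m=box(Qt,.38,.52,-.1,.25,.047,.07)&~((f[...,0]>f[...,2]*1.3)); rect('axle',Qt,m)
E
```

```text
top cam [ 0.242 -0.169  1.414]
scene cam [0.926 0.567 0.91 ]
headtop 313 [[445.0, -521.0], [503.0, -536.0], [522.0, -468.0], [464.0, -452.0]] [ 484. -494.] [71. 60.] 75.0 mean [ 0.4821 -0.4934  0.1532]
headtopS 187 [[447.0, -521.0], [505.0, -537.0], [524.0, -466.0], [466.0, -451.0]] [ 485. -494.] [73. 60.] 74.7 mean [ 0.4873 -0.4903  0.1545]
foot 237 [[350.0, -515.0], [542.0, -582.0], [590.0, -445.0], [398.0, -378.0]] [ 470. -480.] [145. 203.] 70.9 mean [ 0.4682 -0.4777  0.0132]
t 0 []
s 4 [[0.515, -0.502, 0.12], [0.515, -0.503, 0.115], [0.521, -0.481, 0.117], [0.521, -0.482, 0.112]]
266 214 233 125 145
125 [(214, [0.509, -0.52, 0.139])]
130 [(214, [0.509, -0.526, 0.112]), (224, [0.494, -0.464, 0.144]), (231, [0.471, -0.455, 0.141])]
135 [(215, [0.511, -0.515, 0.098]), (218, [0.517, -0.47, 0.127]), (221, [0.507, -0.466, 0.126]), (224, [0.497, -0.461, 0.125]), (227, [0.486, -0.461, 0.121]), (230, [0.475, -0.458, 0.119])]
140 [(216, [0.517, -0.497, 0.088]), (219, [0.515, -0.471, 0.104]), (222, [0.507, -0.463, 0.106]), (225, [0.496, -0.46, 0.103]), (228, [0.484, -0.459, 0.1]), (231, [0.474, -0.456, 0.097])]
blue 488 [[628.0, 190.0], [662.0, 14.0], [723.0, 26.0], [688.0, 202.0]] [675. 108.] [ 62. 179.] 11.1 mean [0.6747 0.1052 0.0082]
blueup 29 [[631.0, 176.0], [660.0, 27.0], [721.0, 38.0], [693.0, 188.0]] [676. 107.] [ 62. 152.] 10.6 mean [0.6729 0.1041 0.0623]
seatL 71 [[419.0, 144.0], [424.0, 100.0], [476.0, 106.0], [471.0, 150.0]] [448. 125.] [52. 45.] 6.1 mean [0.4468 0.1253 0.0533]
seatR 55 [[441.0, -18.0], [448.0, -56.0], [498.0, -47.0], [492.0, -10.0]] [470. -33.] [52. 38.] 9.7 mean [ 0.4708 -0.0302  0.0528]
axle 315 [[432.0, 176.0], [467.0, -99.0], [487.0, -97.0], [451.0, 179.0]] [459.  40.] [ 19. 278.] 7.4 mean [0.4589 0.0373 0.0538]
```

Candidates. Seats: tan blocks at top px (183,213) and (226,210), with the orange look-alike at (272,236). Scanner: the small one at (352,210), top at 0.154 m, versus the big one at (415,210), top at 0.216 m. I choose the two tan seats and the small scanner. The crops confirm this: the tan blocks carry the axle, and the small scanner's red face points to +x.

```bash
cat >> h.py <<'E'
def ori(a): return [0,90,a-90]
def best(p,a):
    o=[]
    q=np.array(sensors.read_joint_pos())
    for b in (a,a+180,a-180):
        s=kinematics.ik(list(p),ori(b))
        if s is not None: o.append((np.abs(np.array(s)-q).max(),b,s))
    return min(o,key=lambda x:x[0])
def st(m=''): print(m,'t',round(sensors.read_time_s(),2),'tcp',np.round(sensors.read_ee_pos(),4),'F',np.round(sensors.read_wrist_force(),2),'M',np.round(sensors.read_moment(),2),'w',round(sensors.read_gripper_width(),4))
E
python3 - <<'E'
from h import *
p=[.459,.040,.16]
d,b,s=best(p,7.3); print(d,b,np.round(s,1))
robot.goto(p,ori(b)); st('above')
im=snap('wrist','w1')
robot.line_to([.459,.040,.0425],feed=.12,force_limit=8); st('down')
fingers.close_gripper(); st('closed')
robot.line_to([.459,.040,.07],feed=.06); robot.hold(.3); st('lift')
snap('scene','s1')
E
```

```text
63.827872483790706 7.3 [ -3.2  20.5 116.2  -0.   43.3 -10.5]
above t 2.23 tcp [0.4592 0.0405 0.1601] F [ 0.78 -0.34  0.08] M [-0.11  0.06 -0.02] w 0.0951
down t 3.41 tcp [0.4593 0.04   0.043 ] F [ 1.06  0.72 -0.07] M [-0.11  0.07  0.03] w 0.0951
closed t 4.62 tcp [0.4606 0.04   0.0428] F [ 5.41  2.33 -0.21] M [ 0.26 -0.88  0.15] w 0.0163
lift t 5.53 tcp [0.4589 0.04   0.0698] F [-0.44  0.7  -5.17] M [-0.06  0.04 -0.05] w 0.0161
```

View pics/s1.png

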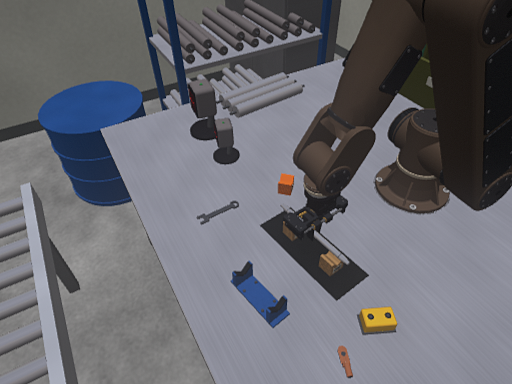

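View pics/w1.png

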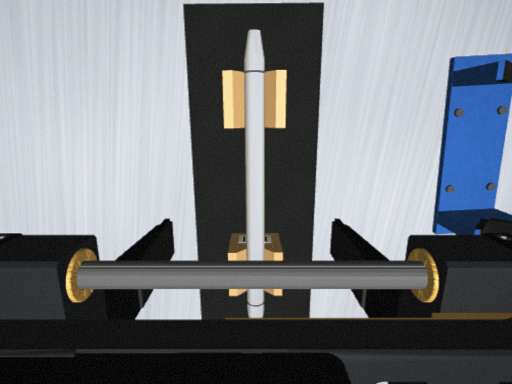

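The axle is held: width is about 16 mm and the load about 5 N. Both seats stayed on the mat, at scene px (290,230) and (330,262).

```bash
python3 - <<'E'
from h import *
robot.line_to([.459,.040,.14],feed=.12)
p=[.6755,.1078,.14]
robot.line_to(p,feed=.15,rot=ori(11.0)); st('over V')
snap('scene','s2'); snap('wrist','w2')
E
```

```text
over V t 7.97 tcp [0.6751 0.1077 0.14  ] F [-1.35 -0.46 -5.14] M [-0.07  0.02  0.02] w 0.0164
```

View pics/s2.png

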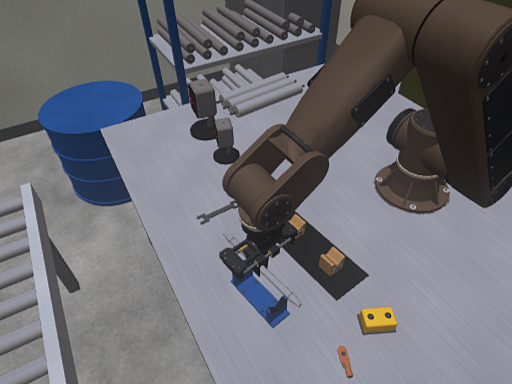

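View pics/w2.png

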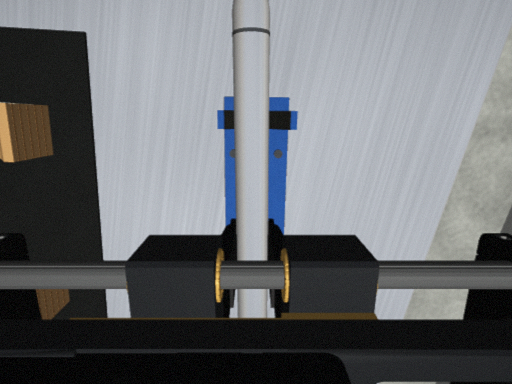

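The axle lies parallel to the rest. The far upright spans columns 218–297 (centre 257) and the axle is at column 251, so I shift about 3.5 mm along the rest's +x.

```bash
python3 - <<'E'
from h import *
x,y=.6755+.0035,.1078+.0005
robot.line_to([x,y,.075],feed=.12); st()
h=robot.line_to([x,y,.0455],feed=.04,force_limit=4); st(h)
snap('wrist','w3')
fingers.ungrasp(); st('open'); robot.hold(.3)
snap('wrist','w4')
robot.line_to([x,y,.15],feed=.15)
snap('wrist','w5'); snap('scene','s5'); snap('top','t5');st()
E
```

```text
t 8.77 tcp [0.6793 0.1083 0.0755] F [-0.17  0.08 -4.78] M [-0.04  0.06  0.01] w 0.0163
True t 9.42 tcp [0.6785 0.1084 0.0472] F [-1.18  0.38  3.18] M [-0.    0.11 -0.04] w 0.0164
open t 10.8 tcp [0.678  0.1082 0.0466] F [ 0.24 -0.03  0.45] M [-0.13  0.04  0.01] w 0.0951
 t 12.14 tcp [0.6786 0.1082 0.1488] F [-0.16  0.45 -0.23] M [-0.12  0.07 -0.07] w 0.095
```

View pics/w5.png

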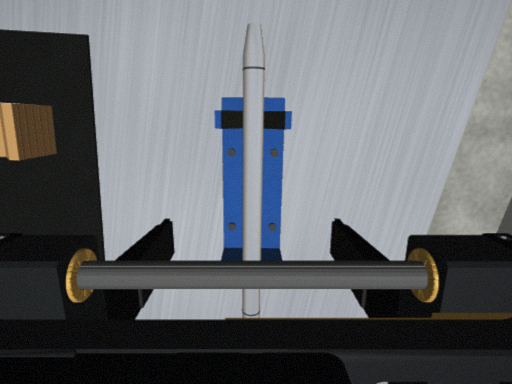

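View pics/s5.png

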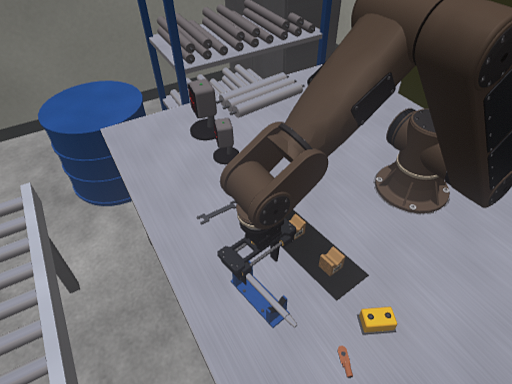

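The axle sits centred in the notches: axle at column 253, far upright at columns 215–291. Seats next, starting with a closer wrist view of each.

```bash
python3 - <<'E'
from h import *
robot.line_to([.47,-.115,.17],feed=.25,rot=ori(7.3)); st()
a=snap('wrist','w6')
E
```

```text
t 13.52 tcp [ 0.4705 -0.1145  0.1699] F [-0.14  0.34 -0.15] M [-0.09  0.02  0.01] w 0.0946
```

View pics/w6.png

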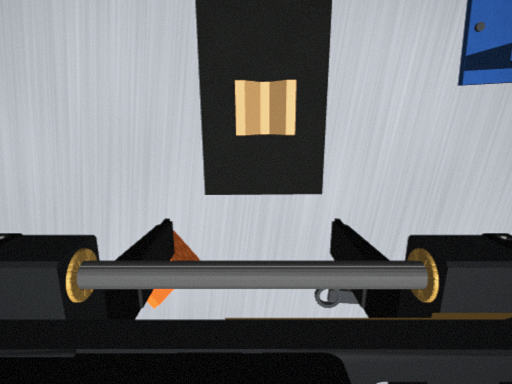

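```bash
python3 - <<'E'
from h import *
for tag in ('w6','t5'):
    t=load(tag);Q=cloud(t);f=t['frame'].astype(int)
    tan=(f[...,0]>f[...,2]*1.25)&(Q[...,0]>.36)&(Q[...,0]<.55)&(Q[...,2]>.045)&(Q[...,2]<.06)
    for n,m in (('L',(Q[...,1]>.06)&(Q[...,1]<.2)),('R',(Q[...,1]<.06)&(Q[...,1]>-.08))):
        k=tan&m
        if k.sum()<10: continue
        r=cv2.minAreaRect((Q[k][:,:2]*1000).astype(np.float32)); print(tag,n,k.sum(),np.round(r[0],1),np.round(r[1]),round(r[2],1),np.nanmean(Q[k][:,2]).round(4))
E
```

```text
w6 R 1887 [473.2 -37. ] [53. 46.] 7.9 0.0502
t5 L 92 [447.7 121.8] [53. 39.] 6.8 0.051
t5 R 113 [469.5 -34.5] [53. 45.] 6.2 0.0504
```

```bash
cat >> h.py <<'E'
def fz(n=8):
    a=[]
    for _ in range(n): a.append(sensors.read_wrist_force()); robot.hold(.03)
    return np.mean(a,0)
def lift(x,y,yaw,tag):
    robot.line_to([x,y,.12],feed=.2,rot=ori(yaw)); f0=fz(4)
    robot.line_to([x,y,.025],feed=.12,force_limit=8); st('down')
    fingers.close_gripper(); st('closed')
    robot.line_to([x,y,.09],feed=.08); robot.hold(.4)
    f1=fz(); st('lifted'); print('weight',(f1-f0).round(2)); snap('scene',tag); snap('wrist',tag+'w')
E
python3 - <<'E'
from h import *
lift(.472,-.036,7.5,'s7')
E
```

```text
down t 15.26 tcp [ 0.4722 -0.0361  0.0255] F [0.22 0.02 0.54] M [-0.08  0.03 -0.01] w 0.0947
closed t 16.02 tcp [ 0.472 -0.036  0.025] F [0.07 0.31 1.58] M [-0.04  0.01 -0.02] w 0.0518
lifted t 17.65 tcp [ 0.472 -0.036  0.09 ] F [-0.3   0.01 -4.29] M [-0.04  0.01  0.03] w 0.0518
weight [-0.25 -0.04 -4.26]
```

View pics/s7.png

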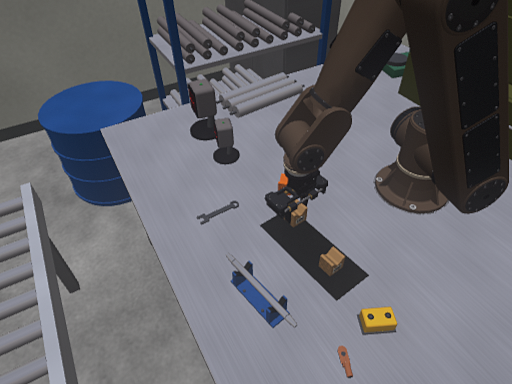

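View pics/s7w.png

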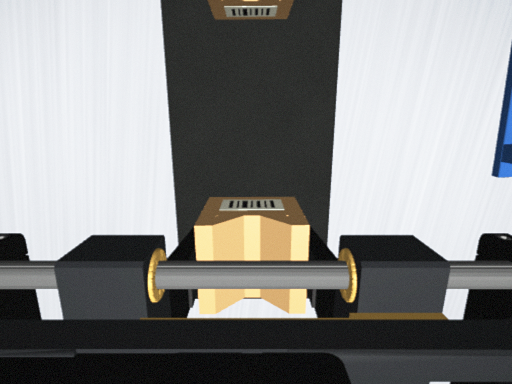

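The right seat (px (298,214) in the scene, hanging upright) weighs 4.26 N, so about 0.43 kg: the cored one. I set it back, then lift the left one.

```bash
python3 - <<'E'
from h import *
x,y=.472,-.036
robot.line_to([x,y,.035],feed=.12)
print(robot.line_to([x,y,.0245],feed=.03,force_limit=3)); st('set')
fingers.ungrasp(); st('open')
robot.line_to([x,y,.12],feed=.2)
lift(.4485,.124,7.3,'s8')
E
```

```text
True
set t 18.74 tcp [ 0.4723 -0.0361  0.0249] F [ 0.26 -0.62  5.11] M [-0.11  0.14 -0.02] w 0.052
open t 19.63 tcp [ 0.4717 -0.0359  0.0245] F [-0.34  0.22  0.12] M [-0.05  0.02  0.01] w 0.0951
down t 22.29 tcp [0.4488 0.124  0.0254] F [-0.28  0.01 -0.3 ] M [-0.12  0.05  0.  ] w 0.0949
closed t 23.05 tcp [0.4486 0.124  0.0251] F [ 0.89 -0.14  0.68] M [-0.07 -0.   -0.03] w 0.0521
lifted t 24.68 tcp [0.4485 0.124  0.09  ] F [ 0.42 -0.35 -2.09] M [-0.14  0.01  0.01] w 0.0521
weight [ 0.01  0.19 -1.69]
```

View pics/s8.png

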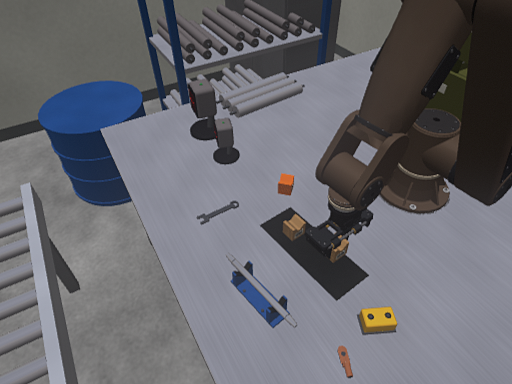

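View pics/s8w.png

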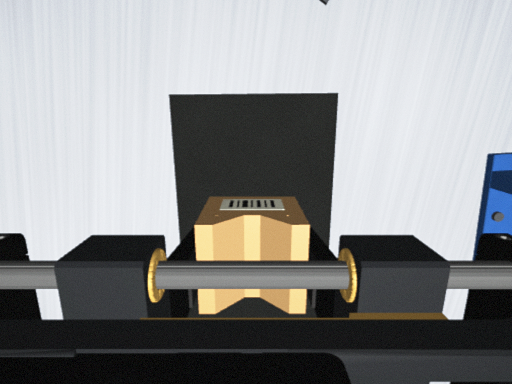

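The left seat weighs 1.69 N, so it is the light one. I put it down, then check forearm clearance over the scanner, since the scanner lies almost on the line from the base to the target.

```bash
python3 - <<'E'
from h import *
x,y=.4485,.124
robot.line_to([x,y,.035],feed=.12)
print(robot.line_to([x,y,.0245],feed=.03,force_limit=3)); st('set')
fingers.ungrasp(); st('open')
robot.line_to([x,y,.14],feed=.2)
rows=[];b=[]
for r in (.45,.55,.65,.75,.85):
    for z in (.1,.2,.3):
        q=kinematics.ik([r,0,z],ori(0))
        if q is None: continue
        q2,q3=np.radians(q[1]),np.radians(q[2]); s=q2+q3
        rows+= [[1,0,np.sin(q2),np.sin(s),np.cos(s)],[0,1,np.cos(q2),np.cos(s),-np.sin(s)]]; b+=[r,z]
sol,res,_,_=np.linalg.lstsq(np.array(rows),np.array(b),rcond=None); print('r0,h-L,a2,a3,off',sol.round(3),res)
for d in (.1,.12,.14):
    n=np.array([np.cos(np.radians(-15)),np.sin(np.radians(-15))]); p=np.r_[np.array([.5145,-.502])+d*n,.107]
    for a in (75,-105):
        q=kinematics.ik(list(p),ori(a)); print(d,a,p.round(3),None if q is None else np.round(q,1))
E
```

```text
True
set t 25.77 tcp [0.4487 0.124  0.0249] F [ 0.23 -0.12  4.07] M [-0.12  0.15  0.04] w 0.0521
open t 26.67 tcp [0.4484 0.124  0.0247] F [ 0.2   0.18 -0.02] M [-0.11  0.07 -0.02] w 0.0953
r0,h-L,a2,a3,off [ 0.005 -0.061  0.584  0.41   0.042] [1.73312932e-06]
0.1 75 [ 0.611 -0.528  0.107] [ -45.5   49.9   64.6    0.    65.5 -120.5]
0.1 -105 [ 0.611 -0.528  0.107] [-45.5  49.9  64.6  -0.   65.5  59.5]
0.12 75 [ 0.63  -0.533  0.107] [ -44.8   51.5   60.9    0.    67.6 -119.8]
0.12 -105 [ 0.63  -0.533  0.107] [-44.8  51.5  60.9  -0.   67.6  60.2]
0.14 75 [ 0.65  -0.538  0.107] [ -44.1   53.3   56.9    0.    69.8 -119.1]
0.14 -105 [ 0.65  -0.538  0.107] [-44.1  53.3  56.9  -0.   69.8  60.9]
```

```bash
python3 - <<'E'
from h import *
s=load('s2');Q=cloud(s)
for u,v in [(250,240),(240,200),(272,210),(245,180),(275,170),(310,165),(325,185),(330,150),(370,120),(250,262),(237,262)]: print((u,v),Q[v,u].round(3))
s=load('s8');Q=cloud(s)
for u,v in [(325,185),(350,185),(345,150),(372,145),(345,205),(340,222),(320,235)]: print((u,v),Q[v,u].round(3))
E
```

```text
(250, 240) [0.692 0.099 0.251]
(240, 200) [0.717 0.114 0.406]
(272, 210) [0.682 0.174 0.414]
(245, 180) [0.697 0.1   0.437]
(275, 170) [ 0.363 -0.323  0.001]
(310, 165) [0.596 0.164 0.477]
(325, 185) [ 0.253 -0.161  0.002]
(330, 150) [0.544 0.154 0.484]
(370, 120) [-0.167 -0.395  0.002]
(250, 262) [0.664 0.034 0.066]
(237, 262) [0.744 0.134 0.247]
(325, 185) [ 0.254 -0.16   0.004]
(350, 185) [0.481 0.162 0.371]
(345, 150) [0.429 0.078 0.387]
(372, 145) [0.43  0.151 0.449]
(345, 205) [0.475 0.155 0.3  ]
(340, 222) [0.461 0.137 0.216]
(320, 235) [0.518 0.135 0.198]
```

Wrist housing clears the scanner easily (its axis is about 0.27 m above the TCP). Now the heavy seat.

```bash
python3 - <<'E'
from h import *
lift(.472,-.036,7.5,'s9')
robot.line_to([.52,-.05,.16],feed=.15)
robot.line_to([.68,-.33,.16],feed=.15,rot=ori(75)); st('way'); print(np.round(sensors.read_joint_pos(),1))
snap('scene','s10'); snap('top','t10'); snap('wrist','w10')
E
```

```text
down t 29.43 tcp [ 0.4722 -0.036   0.0254] F [-0.53 -0.71 -0.4 ] M [-0.08  0.01  0.02] w 0.0953
closed t 30.19 tcp [ 0.4721 -0.036   0.025 ] F [-0.37 -0.85  1.66] M [-0.09  0.08 -0.01] w 0.052
lifted t 31.82 tcp [ 0.472 -0.036  0.09 ] F [ 0.07 -0.18 -3.82] M [-0.05  0.03 -0.02] w 0.052
weight [-0.88 -0.18 -3.86]
way t 34.95 tcp [ 0.6799 -0.3296  0.1601] F [ 0.04  0.12 -5.64] M [-0.   -0.03  0.01] w 0.0519
[ -30.9   42.6   72.1    0.    65.3 -105.9]
```

View pics/s10.png

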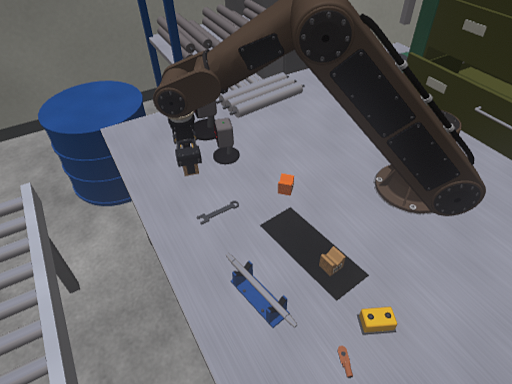

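View pics/t10.png

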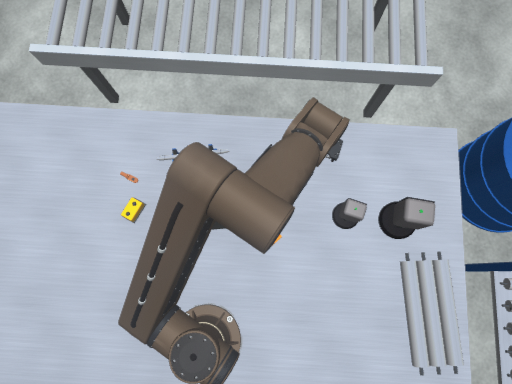

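The seat is held; scanner, axle and bystanders are undisturbed. Now the final approach.

```bash
python3 - <<'E'
from h import *
x,y=.5145+.107*.966,-.502-.107*.259
print(x,y)
print(robot.line_to([x,y,.16],feed=.1,force_limit=8)); st('over')
robot.line_to([x,y,.107],feed=.06); robot.hold(.5); st('hold')
snap('scene','s11'); snap('top','t11'); snap('wrist','w11')
s=load('s11'); crop(s,150,270,90,200,'s11c',5)
print(sensors.read_tcp_rot())
t=load('t11');Q=cloud(t)
m=(Q[...,0]>.35)&(Q[...,0]<.535)&(Q[...,1]>-.58)&(Q[...,1]<-.43)&(Q[...,2]>.14)&(Q[...,2]<.165);print(m.sum(),Q[m].mean(0) if m.any() else '')
E
```

```text
0.6178619999999999 -0.529713
False
over t 37.34 tcp [ 0.6181 -0.5293  0.1601] F [ 0.62 -0.51 -3.66] M [ 0.03  0.02 -0.01] w 0.0517
hold t 38.88 tcp [ 0.6179 -0.5297  0.1071] F [-0.43 -0.22 -4.86] M [-0.01  0.05  0.05] w 0.0519
[112.72774841  89.99763994  97.72473024]
96 [ 0.46656079 -0.51397349  0.15207024]
```

View pics/s11.png

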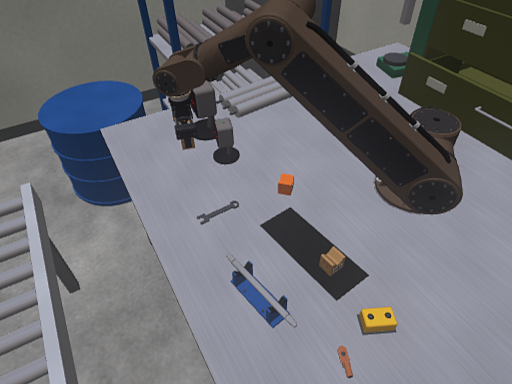

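View pics/s11c.png

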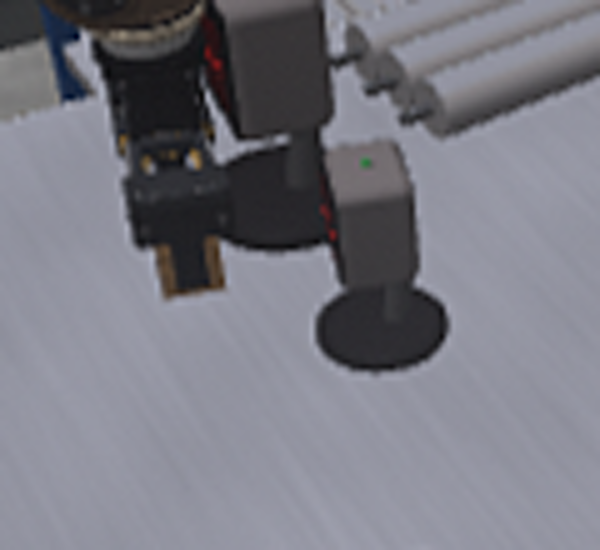

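View pics/w11.png

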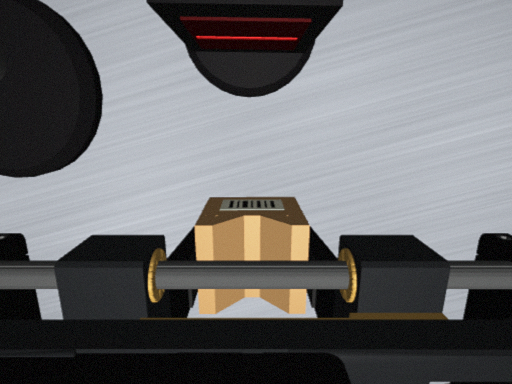

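The wrist view shows the window centred at column 247 and the seat at 252, with the barcode face square to the window. One last check of the axle and the light seat, then I hand in.

```bash
python3 - <<'E'
from h import *
s=load('s11'); crop(s,220,380,215,335,'s11d',5)
Q=cloud(s)
f=s['frame'].astype(int)
m=(Q[...,0]>.36)&(Q[...,0]<.52)&(Q[...,1]>.06)&(Q[...,1]<.2)&(Q[...,2]>.045)&(Q[...,2]<.07); print('light seat top z',np.percentile(Q[m][:,2],[5,50,95]).round(4),Q[m].mean(0).round(3))
E
```

```text
light seat top z [0.0455 0.0525 0.0562] [0.449 0.125 0.052]
```

View pics/s11d.png

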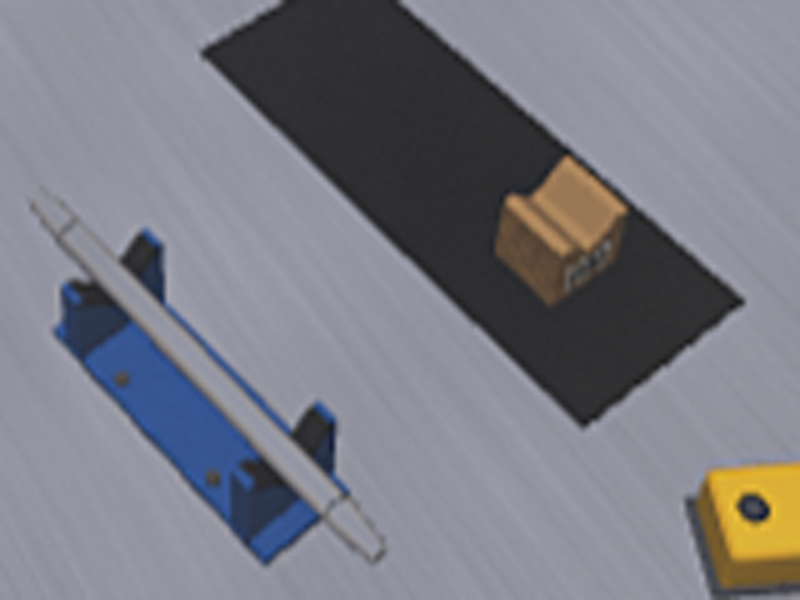

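The axle lies in both notches, and the light seat stands upright on the mat at crop px (565,235).

```bash
python3 - <<'E'
from h import *
st(); robot.sign_off(); 
E
```

```text
t 39.02 tcp [ 0.6179 -0.5297  0.107 ] F [-1.02  0.78 -4.38] M [-0.    0.01 -0.02] w 0.0518
the job is handed in; nothing more can be done
```

I handed the job in at 39 s with everything where the task asks for it; sign-off gives no verdict.

- **Axle:** I lifted it out of the seats and laid it in the V-rest. The last scene picture shows it lying free in both notches.
- **Lighter seat:** the left one, about 1.7 N when lifted. It stands upright and released on the mat.
- **Heavier seat:** the right one. It read 4.3 N on the first lift and 3.9 N on the second, and readings while holding it ran from 3.7 to 5.6 N. That scatter is well clear of the lighter seat's 1.7 N.
- **Scanner:** the heavier seat is held upright and still, its centre about 107 mm in front of the small scanner's window at a height of 0.11 m. In the wrist picture its label faces the window squarely, about 5 px off centre.
- **Other things:** the scanner was not touched. The pictures show the bumper, lug and spanner where they were; I did not measure their positions again.

No check failed. The one disagreement was that the wrist camera put the first-lifted seat's top about 3 mm lower than expected, within what the calibration and grasp could take.

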